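# Back the vial carousel up one notch

### The arm

A 6-joint arm with a two-finger parallel gripper is mounted at the origin on the work surface. World frame = base frame: x ahead of the robot, y to its left, z up, the work surface at z = 0. Lengths are in m, angles in degrees, forces in N, time in s.
With the tool pointing down it reaches from about 0.4 to 0.825 m from the base axis. Payload 7 kg.
Tool frame: the origin (TCP) lies on the centre line of the jaws, within the pads' length; the fingertips stand 14 mm ahead of it and the grasp point (between the pads) lies 5 mm behind it; z points along the fingers, x is the direction in which the jaws open and shut, and the axes are right-handed (so a half turn about z gives the same grasp; the last joint's range is limited). The gripper opens to 88 mm and grips with 3 to 60 N. Pads are 19 mm wide; open, the fingers measure 130 mm over their backs; the gripper's body (78 mm by 193 mm) begins 47 mm behind the grasp point.
Start: joints at [90.82, 20.546, 0.682, 0, -70.136, -16.507], TCP at [0.183, 0.65, 0.241] pointing down, gripper open.
Joint ranges: [-176.03, 176.03], [-82.01, 121.73], [-58.28, 71.71], [-173.87, 95.51], [-174.79, -0.11], [-173.66, 173.66]. Speed limits (degrees/s): [136.94, 136.94, 172.46, 180, 180, 180].

### API

Orientations are given as [roll, pitch, yaw] about the fixed x, y, z axes, in that order (R = Rz(yaw) Ry(pitch) Rx(roll)).
In Python, from plant import * gives the robot as it stands.
- The arm moves only by the shell command python3 -m handwheel 'ROWS' [OPENING]. ROWS is JSON, a list of rows, each a list of 2 entries, a list of its own where there are three numbers: the shift along the tool's x, y, z each as a share of 0.2 m, from -1 to 1, then the turn, a rotation vector about the tool's x, y, z each as a share of 360 degrees, from -1 to 1. In form: [[[tx, ty, tz], [ax, ay, az]], ...]. A call has 1 to 5 rows; each row is the pose to reach, as a shift and turn from the pose commanded when the call began, along the tool's axes at that moment, turning the shorter way round; what a row does not reach only later rows make up. A row lasts 1/12 s, in which the tool goes at most 41.7 mm and 7.16 degrees, less where a joint would pass 70% of its speed; a pose out of reach is approached as far as the arm can. A call with a number of a shift or a turn outside -1 to 1 is refused whole. A call with a gripper value outside its range is refused whole. OPENING is the closure, from -1 (fully open) to 1 (shut), set as the call begins (- or left out, the last holds). The fingers move at their own pace and stop on an object; the grip force is fixed at half the most. Time passes only in rows, so rows that repeat a pose let the fingers close. It gives the time, the measured TCP pose, the force and the opening at its end, in the units of the state.
- get_obs(): the state, without advancing time (a new reading comes with each control period).
- snapshot(name): name is "scene" or "top" or "wrist"; returns a dict with "color" (480x640x3 uint8, red, green, blue), "z_map" (480x640 float32, m along the optical axis (not along the pixel's ray), 0 where there is no reading), "intrinsics" (3x3 intrinsics, pixels), "rvec" (rotation vector, rad) and "tvec" (3), from world to camera coordinates, as OpenCV has them. Camera axes: x right, y down, z forward; pixel columns grow to the right and rows downward; lengths in m; the calibration is good to about 2 mm. A picture is of the moment at which its call begins.
- close_job(): hands the job in, once; it reports no verdict.
The state is a dict: "clock": time; "joint_pos": joint angles; "qvel": joint speeds; "tau": joint torques, N m; "tool_pos": TCP position; "orientation": TCP orientation; "force": force on the tool from outside, world axes, zero at the start; "moment": the same for the moment, N m; "opening": finger opening in m.
Only numpy, scipy, OpenCV 4.12 (cv2) and the standard library are available. Lean on these libraries where they do the work, as an engineer would, in place of code of your own. Each camera call takes 0.05 s, during which the arm holds its last target. There are 200 camera calls.

### The job

The vial carousel has been clicked one place too far. Flip its red-handled ratchet pawl up and over with a fingertip so that it stays back, push the wheel backward (clockwise seen from above) by exactly one notch with a fingertip against one of its white pegs, so that the orange-capped vial stands at the reader's red pointer, then tip the pawl back over so that its nose is fully down in the notch. Only push, gently: grip or lift nothing, leave the other things on the bench where they stand, and finish clear of everything.

Things in the scene. Friction and masses are not known exactly. Their poses are not given: they have to be found in the camera images.
- indexer: Fixed black base of the carousel, 224 mm across, yawed up to 0.5 rad either way. Origin: on the wheel's vertical axis at bench height; z up. The pawl's bracket stands on its -y side: two aluminium cheeks, 15 mm either side of the base's yz plane, 154 to 184 mm out, 80 mm high. On its +y side stands the white reader box, 140 to 186 mm out, 64 mm high, with a red pointer on top.
- wheel_top (a point): Centre of the dark grey wheel's deck, on its axis, 50 mm above the bench; turns with the wheel. The wheel is 260 mm across. 12 aluminium ratchet teeth stand round its rim, 114 to 130 mm from the axis, tops 62 mm above the bench. 12 vials, part of the wheel, stand 64 mm from the axis: 18 mm across, tops 85 mm above the bench, one cap orange, the rest blue.
- wheel (a joint): Turn of the wheel, rad; positive is forward, counter-clockwise from above. It starts near 0 in its present notch, with some 0.06 of play either way. A notch is 0.524 rad (30 degrees): one notch back is -0.524, with like play. The pawl, when down, blocks it going backward. Light friction (0.06 N m, under 1 N at a peg); it stays where it is left.
- pawl (a joint): Pawl angle, rad: 0 with the nose fully down between two teeth, growing as it lifts and flips outward from the wheel; stop at 1.25. The nose clears the teeth above 0.4. Moved by its own weight alone: below about 0.7 it falls shut, above about 0.85 it falls back to the stop and stays; under 2 N at the bar tips it. If the wheel is off a notch the nose rests on a tooth, well above 0.
- pawl_bar (a point): Point on the axis of the pawl's red bar, good for a finger. The bar is level, along the base's x, 12 mm thick, from the steel lever (base x = 0) to x = 60 mm; this point is at x = 37 mm, free above and on both sides. Pawl down: 133 mm from the wheel axis along the base's -y, 115 mm above the bench. At the stop: 198 mm out, 114 mm high. Between, it goes over the top at 125 mm.
- pawl_hinge (a point): Middle of the pawl's level hinge pin, which lies along the base's x axis, 165 mm from the wheel axis on the base's -y side and 70 mm above the bench. The red bar swings about it on a 55 mm radius, the steel nose on about 45 mm.
- pointer (a point): Inner end of the reader's red pointer on the base's +y side, 133 mm from the wheel axis, 66 mm above the bench. With the wheel one notch back the orange-capped vial is on the line from the axis to this point.
- peg0 (a point): Middle of one of the wheel's four upright white pegs: 11 mm across, 104 mm from the wheel axis, from 50 to 100 mm above the bench; this point is 75 mm above the bench. With the wheel at 0 it stands at -15 degrees from the base's x axis (counter-clockwise positive). The pegs turn with the wheel.
- peg1 (a point): Same as peg0, for the peg at 75 degrees.
- peg2 (a point): Same as peg0, for the peg at 165 degrees.
- peg3 (a point): Same as peg0, for the peg at 255 degrees.
- reagent: Bystander: loose clear reagent bottle, 88 mm across, 143 mm tall with its red stopper. Origin under its centre. Leave it alone.
- strips: Bystander: loose white and blue test strip canister, 50 mm across, 110 mm tall. Origin under its centre. Leave it alone.
- ph_roll: Bystander: loose round colour-chart dispenser, 66 mm across, 22 mm tall. Origin under its centre. Leave it alone.
- tube_rack: Bystander: loose white rack, 60 x 200 mm (its x and y), with blue-capped tubes, 128 mm tall. Origin under its centre. Leave it alone.

How it is judged:
By the outcome, as a careful person would: the job done as asked, in the order asked, and still so for the second after the job is handed in, with the robot touching nothing.
It also fails if it takes over 67 s, if anything falls off the work surface, if the arm or the gripper's body presses on something with over 40 N, if the wrist force passes 120 N, or if a joint passes its speed limit or range.

## Working session

There is one attempt and no reset: what is moved stays moved. The work goes in short steps, Python scripts to look and compute and a shell command to move; the robot and the scene stay as the last step left them, time stands still between calls to the robot, and variables do not carry over. Pictures are saved under pics/ and viewed, about 8 in all and at most 12, crops included, and the job is handed in when it is done.

```bash
ls; mkdir -p pics; python3 - <<'E'
from plant import *
import cv2,numpy as np
o=get_obs();print({k:np.round(v,3) for k,v in o.items()})
for n in ("top","scene"):
    s=snapshot(n);cv2.imwrite(f"pics/{n}0.png",s["color"][:,:,::-1]);np.savez(f"pics/{n}0.npz",**s)
    R=cv2.Rodrigues(s["rvec"])[0];print(n,-R.T@s["tvec"],R[2],s["intrinsics"])
E
```

```text
pics
{'clock': np.float64(0.0), 'joint_pos': array([ 9.0818e+01,  2.0590e+01,  6.3400e-01, -2.0000e-02, -7.0137e+01,
       -1.6507e+01]), 'qvel': array([-0.01 ,  0.   ,  0.025,  0.041,  0.019, -0.164]), 'tau': array([-0.0000e+00, -5.8271e+01,  2.9306e+01,  6.9970e+00,  7.0000e-03,
       -0.0000e+00]), 'tool_pos': array([0.182, 0.649, 0.24 ]), 'orientation': array([-1.79991e+02, -9.50000e-02, -1.05695e+02]), 'force': array([ 0.803, -0.248, -1.524]), 'moment': array([ 0.035,  0.04 , -0.055]), 'opening': np.float64(0.088)}
top [ 0.37850046 -0.01661442  1.31409391] [ 0.11701257  0.01329642 -0.99304142] [[525.78439625   0.         324.64607499]
 [  0.         525.78439625 238.48825479]
 [  0.           0.           1.        ]]
scene [ 0.8882141  -0.54389914  0.93693582] [-0.36434514  0.50404068 -0.78306807] [[490.16022814   0.         330.46916865]
 [  0.         490.16022814 243.31667903]
 [  0.           0.           1.        ]]
```

View pics/top0.png

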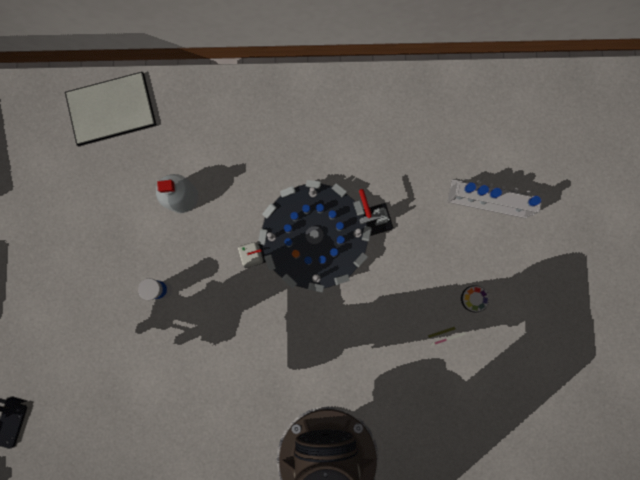

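View pics/scene0.png

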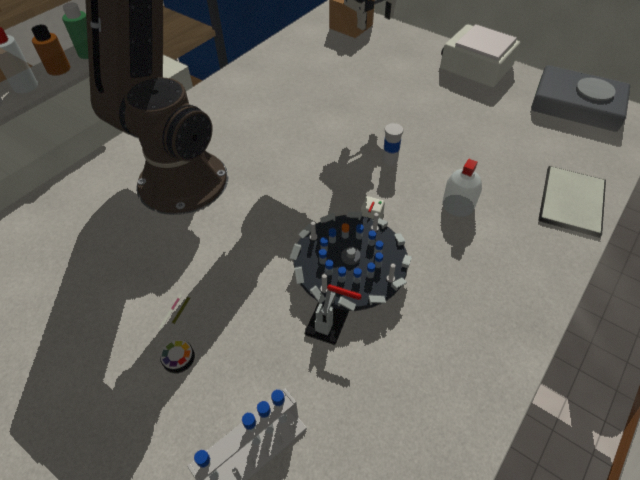

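The top view shows the wheel at about (315,234), the red bar at (366,204), the reader with its pointer at (249,252) and the orange cap at (296,254). The bottle, canister, rack and dispenser are all well away. Next I'll measure positions.

```bash
cat > h.py <<'E'
import numpy as np,cv2
from plant import *
def cloud(s):
    K=s["intrinsics"];R=cv2.Rodrigues(s["rvec"])[0];z=s["z_map"];v,u=np.mgrid[:480,:640]
    c=np.stack([(u-K[0,2])/K[0,0]*z,(v-K[1,2])/K[1,1]*z,z],-1)
    return (c-np.ravel(s["tvec"]))@R
def ray(s,uv,h):
    K=s["intrinsics"];R=cv2.Rodrigues(s["rvec"])[0];C=-R.T@np.ravel(s["tvec"])
    d=R.T@np.linalg.inv(K)@[uv[0],uv[1],1];return C+d*(h-C[2])/d[2]
def proj(s,P):
    return cv2.projectPoints(np.float64(P).reshape(-1,1,3),s["rvec"],s["tvec"],s["intrinsics"],None)[0][:,0]
def blobs(m,amin=8):
    n,l,st,c=cv2.connectedComponentsWithStats(m.astype(np.uint8));return [(l==i,st[i,4],c[i]) for i in range(1,n) if st[i,4]>=amin]
def red(s):
    h=cv2.cvtColor(s["color"],cv2.COLOR_RGB2HSV);return ((h[...,0]<6)|(h[...,0]>172))&(h[...,1]>150)&(h[...,2]>70)
def orange(s):
    h=cv2.cvtColor(s["color"],cv2.COLOR_RGB2HSV);return (h[...,0]>7)&(h[...,0]<18)&(h[...,1]>150)&(h[...,2]>60)
E
python3 - <<'E'
from h import *
for n in ("top","scene"):
    s=dict(np.load(f"pics/{n}0.npz"));P=cloud(s);print(n)
    for nm,f in (("red",red),("orange",orange)):
        for m,a,c in blobs(f(s)):
            p=P[m];print(nm,a,c.round(1),np.median(p,0).round(4),p[:,2].max().round(3))
            r=cv2.minAreaRect(np.argwhere(m)[:,::-1].astype(np.float32))
            if a>60: print("  rect",r)
    # light (grey/white) things near the wheel
    hsv=cv2.cvtColor(s["color"],cv2.COLOR_RGB2HSV)
    c0=np.array([.39,0.0])
    near=np.hypot(P[...,0]-c0[0],P[...,1]-c0[1])<.2
    for lo,hi in ((.055,.068),(.09,.105)):
        for m,a,c in blobs(near&(P[...,2]>lo)&(P[...,2]<hi),4):
            print((lo,hi),a,c.round(1),P[m].mean(0).round(4))
    m=near&(P[...,2]>.044)&(P[...,2]<.066)
    print("deck hull circle",cv2.minEnclosingCircle((P[m][:,:2]*1000).astype(np.float32)))
s=dict(np.load("pics/top0.npz"))
cv2.imwrite("pics/crop1.png",cv2.resize(s["color"][160:310,215:415,::-1],None,fx=4,fy=4,interpolation=cv2.INTER_CUBIC))
E
```

```text
top
red 149 [164.7 185.7] [0.643  0.3621 0.1433] 1.314
  rect ((164.68902587890625, 185.70120239257812), (10.601428031921387, 14.024806022644043), 83.6598129272461)
red 140 [364.5 202.9] [ 0.6007 -0.0943  0.1196] 0.126
  rect ((364.45416259765625, 203.01377868652344), (29.405269622802734, 4.884914875030518), 73.3007583618164)
red 19 [255.1 251.3] [0.4978 0.1641 0.0679] 0.071
orange 2428 [348.4  49.5] [ 1.3782 -0.0873 -0.6963] 1.314
  rect ((365.9954528808594, 49.27560806274414), (9.202165603637695, 353.94671630859375), 88.83085632324219)
orange 99 [538.7  43.6] [ 1.3788 -0.8487 -0.6809] 1.314
  rect ((537.5000610351562, 43.50000762939453), (2.4981529712677, 43.08353042602539), 87.79740142822266)
orange 31 [295.4 253.5] [0.49   0.0697 0.0849] 0.089
orange 22 [470.2 291.3] [ 0.3962 -0.3519  0.0213] 0.026
(0.055, 0.068) 6 [331.5 217.8] [ 0.5761 -0.0171  0.0607]
(0.055, 0.068) 4 [293.5 219.8] [0.5726 0.0745 0.063 ]
(0.055, 0.068) 8 [360.8 221.5] [ 0.5654 -0.0871  0.0642]
(0.055, 0.068) 193 [313.8 235. ] [0.5351 0.026  0.0598]
(0.055, 0.068) 5 [338.  229.4] [ 0.548  -0.0323  0.0584]
(0.05
[... 2593 characters left out ...]

(0.055, 0.068) 9 [375.8 251.2] [0.577  0.0609 0.0624]
(0.055, 0.068) 32 [322.4 260.4] [ 0.4947 -0.0297  0.061 ]
(0.055, 0.068) 73 [298.5 272. ] [ 0.4707 -0.0849  0.0593]
(0.055, 0.068) 22 [329.  271.8] [ 0.5245 -0.0457  0.0602]
(0.055, 0.068) 27 [341.6 278.3] [ 0.5571 -0.0441  0.0614]
(0.055, 0.068) 18 [355.1 279.9] [ 0.5825 -0.0297  0.0604]
(0.055, 0.068) 89 [315.8 292.1] [ 0.5324 -0.1038  0.059 ]
(0.055, 0.068) 18 [323.9 287.7] [ 0.5409 -0.0863  0.0619]
(0.09, 0.105) 25 [375.9 215.4] [0.5337 0.1237 0.0977]
(0.09, 0.105) 22 [312.5 224.3] [0.4325 0.0168 0.0973]
(0.09, 0.105) 29 [324. 277.] [ 0.5396 -0.0841  0.0983]
deck hull circle ((507.7966613769531, 34.2764892578125), 155.54969787597656)
```

View pics/crop1.png

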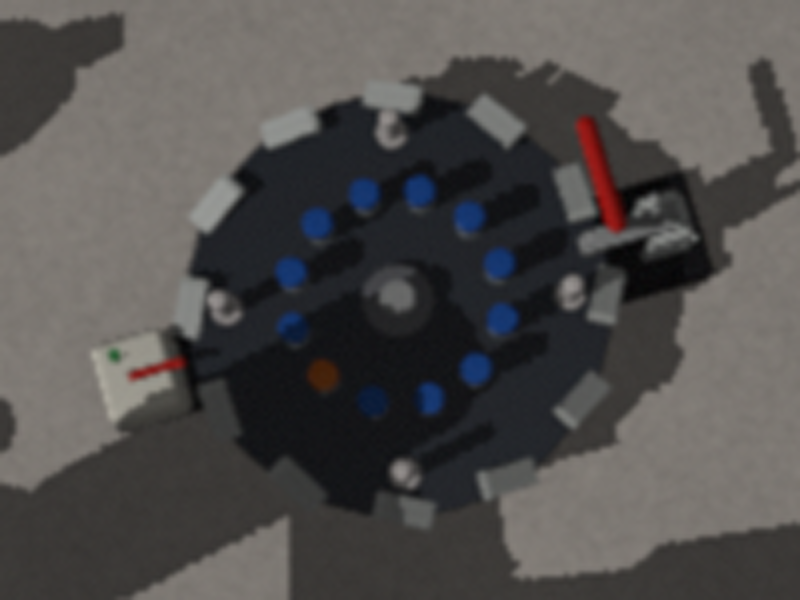

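```bash
cat >> h.py <<'E'
from scipy.spatial.transform import Rotation as Ro
C=np.array([.536,.0226]);PSI=15.4
def b2w(x,y): return C+Ro.from_euler('z',PSI,degrees=True).as_matrix()[:2,:2]@[x,y]
def w2b(p): return Ro.from_euler('z',-PSI,degrees=True).as_matrix()[:2,:2]@(np.asarray(p)[:2]-C)
def where():
    o=get_obs();p=o["tool_pos"];print("t",round(float(o["clock"]),2),"base xy",w2b(p).round(4),"tip z",round(p[2]-.014,4),"yaw-base",round(o["orientation"][2]-PSI,2),"F",np.round(o["force"],1),"op",round(float(o["opening"]),4))
def go(x,y,tipz,dirn):  # shares of the shift and turn to base x,y, tip height, tool x pointing at base angle dirn
    o=get_obs();R=Ro.from_euler('xyz',o["orientation"],degrees=True)
    t=np.r_[b2w(x,y),tipz+.014];d=R.inv().apply(t-o["tool_pos"])/.2
    r=(R.inv()*Ro.from_euler('xyz',[180,0,dirn+PSI],degrees=True)).as_rotvec(degrees=True)
    print("go",(x,y,tipz,dirn),"shift",d.round(3),"rows",np.ceil(np.linalg.norm(d)*200/41.7),"turn",(r/360).round(4),np.ceil(np.linalg.norm(r)/7.16))
E
python3 -c "
from h import *
where();go(.037,-.080,.2,-90)"
```

```text
t 0.1 base xy [-0.1744  0.6982] tip z 0.2257 yaw-base -121.09 F [ 0.6 -0.2  0.3] op 0.0876
go (0.037, -0.08, 0.2, -90) shift [ 2.786 -2.915  0.133] rows 20.0 turn [ 0.     -0.0002 -0.0864] 5.0
```

```bash

python3 -m handwheel '[[[0.13,-0.14,0],[0,0,0]],[[0.26,-0.28,0],[0,0,0]],[[0.4,-0.42,0],[0,0,0]],[[0.54,-0.57,0],[0,0,0]],[[0.68,-0.71,0],[0,0,0]]]' 1
python3 -m handwheel '[[[0.13,-0.14,0],[0,0,0]],[[0.26,-0.28,0],[0,0,0]],[[0.4,-0.42,0],[0,0,0]],[[0.54,-0.57,0],[0,0,0]],[[0.68,-0.71,0],[0,0,0]]]'
python3 -m handwheel '[[[0.13,-0.14,0],[0,0,0]],[[0.26,-0.28,0],[0,0,0]],[[0.4,-0.42,0],[0,0,0]],[[0.54,-0.57,0],[0,0,0]],[[0.68,-0.71,0],[0,0,0]]]'
python3 -m handwheel '[[[0.13,-0.14,0],[0,0,0]],[[0.26,-0.28,0],[0,0,0]],[[0.4,-0.42,0],[0,0,0]],[[0.54,-0.57,0],[0,0,0]],[[0.68,-0.71,0],[0,0,0]]]'
python3 -m handwheel '[[[0,0,0],[0,0,-0.0172]],[[0,0,0],[0,0,-0.0345]],[[0,0,0],[0,0,-0.0518]],[[0,0,0],[0,0,-0.069]],[[0,0,0],[0,0,-0.0864]]]'
python3 -c "
from h import *
where();go(.037,-.085,.15,-90);go(.037,-.085,.105,-90)"
```

```text
clock: 0.52
tool_pos: [0.283, 0.4785, 0.2401]
orientation: [180.0, -0.1, -105.7]
force: [0.2, -0.3, 0.8]
opening: 0.06
clock: 0.93
tool_pos: [0.3828, 0.3092, 0.2405]
orientation: [180.0, -0.0, -105.7]
force: [0.7, 0.8, 0.3]
opening: 0.0264
clock: 1.35
tool_pos: [0.4828, 0.1399, 0.2406]
orientation: [-180.0, 0.0, -105.7]
force: [1.1, 1.0, -0.0]
opening: 0.0006
clock: 1.77
tool_pos: [0.5829, -0.0295, 0.2403]
orientation: [180.0, -0.0, -105.7]
force: [0.9, 0.6, 0.1]
opening: 0.0008
clock: 2.18
tool_pos: [0.582, -0.0278, 0.24]
orientation: [179.9, 0.0, -74.3]
force: [0.1, 0.2, 0.2]
opening: 0.0002
t 2.18 base xy [ 0.031  -0.0608] tip z 0.226 yaw-base -89.71 F [0.1 0.2 0.2] op 0.0002
go (0.037, -0.085, 0.15, -90) shift [ 0.121 -0.03   0.38 ] rows 2.0 turn [0.0002 0.     0.0008] 1.0
go (0.037, -0.085, 0.105, -90) shift [ 0.121 -0.03   0.605] rows 3.0 turn [0.0002 0.     0.0008] 1.0
```

```bash

python3 -m handwheel '[[[0.06,-0.03,0.15],[0,0,0]],[[0.12,-0.03,0.3],[0,0,0]],[[0.12,-0.03,0.45],[0,0,0]],[[0.12,-0.03,0.6],[0,0,0]],[[0.12,-0.03,0.6],[0,0,0]]]'
python3 -c "
from h import *
where();go(.037,-.165,.105,-90)
s=snapshot('scene');P=cloud(s)
print([(a,c.round(),np.r_[w2b(P[m].mean(0)),P[m].mean(0)[2]].round(4)) for m,a,c in blobs(red(s),60)])
cv2.imwrite('pics/s1.png',cv2.resize(s['color'][170:370,220:470,::-1],None,fx=3,fy=3,interpolation=cv2.INTER_CUBIC))"
```

```text
clock: 2.6
tool_pos: [0.5903, -0.0497, 0.1143]
orientation: [179.4, 0.1, -74.7]
force: [-1.1, 0.2, -1.6]
opening: 0.0005
t 2.6 base xy [ 0.0331 -0.0841] tip z 0.1003 yaw-base -90.08 F [-1.1  0.2 -1.6] op 0.0005
go (0.037, -0.165, 0.105, -90) shift [ 0.405 -0.02  -0.025] rows 2.0 turn [ 0.0016  0.0003 -0.0002] 1.0
[(np.int32(73), array([ 2., 36.]), array([-1.0516,  0.2067,  0.264 ])), (np.int32(139), array([469., 167.]), array([0.1933, 0.2814, 0.1446]))]
```

View pics/s1.png

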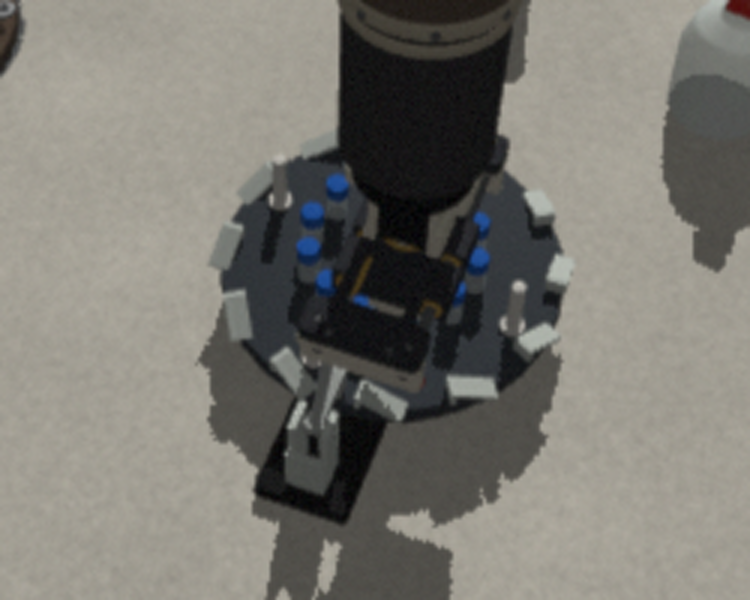

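The gripper hides the bar in this view, with the lever still down at crop (325,390); the other parts haven't moved. I'll push outward slowly.

```bash

python3 -m handwheel '[[[0.02,-0.02,-0.02],[0,0,0]],[[0.04,-0.02,-0.02],[0,0,0]],[[0.06,-0.02,-0.02],[0,0,0]],[[0.08,-0.02,-0.02],[0,0,0]],[[0.1,-0.02,-0.02],[0,0,0]]]'
python3 -m handwheel '[[[0.02,0,0],[0,0,0]],[[0.04,0,0],[0,0,0]],[[0.06,0,0],[0,0,0]],[[0.08,0,0],[0,0,0]],[[0.1,0,0],[0,0,0]]]'
python3 -m handwheel '[[[0.02,0,0],[0,0,0]],[[0.04,0,0],[0,0,0]],[[0.06,0,0],[0,0,0]],[[0.08,0,0],[0,0,0]],[[0.1,0,0],[0,0,0]]]'
python3 -c "
from h import *
where()"
```

```text
clock: 3.07
tool_pos: [0.6042, -0.0676, 0.1258]
orientation: [-179.9, -0.0, -74.6]
force: [-0.4, 0.4, 1.0]
opening: 0.0005
clock: 3.48
tool_pos: [0.6089, -0.0869, 0.1245]
orientation: [180.0, 0.0, -74.6]
force: [-0.4, -0.1, -0.2]
opening: -0.0
clock: 3.9
tool_pos: [0.6143, -0.1063, 0.1245]
orientation: [180.0, -0.0, -74.6]
force: [0.6, 0.2, -0.1]
opening: 0.0004
t 3.9 base xy [ 0.0413 -0.145 ] tip z 0.1105 yaw-base -89.99 F [ 0.6  0.2 -0.1] op 0.0004
```

```bash

python3 -m handwheel '[[[0.02,0.01,0.02],[0,0,0]],[[0.04,0.02,0.02],[0,0,0]],[[0.06,0.02,0.02],[0,0,0]],[[0.08,0.02,0.02],[0,0,0]],[[0.1,0.02,0.02],[0,0,0]]]'
python3 -c "
from h import *
where()
s=snapshot('top');P=cloud(s)
print([(a,c.round(),np.r_[w2b(P[m].mean(0)),P[m].mean(0)[2]].round(4)) for m,a,c in blobs(red(s),10)])
s=snapshot('scene');P=cloud(s)
print([(a,c.round(),np.r_[w2b(P[m].mean(0)),P[m].mean(0)[2]].round(4)) for m,a,c in blobs(red(s),10)])
cv2.imwrite('pics/s2.png',cv2.resize(s['color'][170:370,220:470,::-1],None,fx=3,fy=3,interpolation=cv2.INTER_CUBIC))"
```

```text
clock: 4.32
tool_pos: [0.6158, -0.1266, 0.1206]
orientation: [-180.0, -0.0, -74.6]
force: [-0.4, -0.3, -0.2]
opening: 0.0002
t 4.32 base xy [ 0.0374 -0.165 ] tip z 0.1066 yaw-base -89.98 F [-0.4 -0.3 -0.2] op 0.0002
[(np.int32(154), array([165., 186.]), array([0.1893, 0.2943, 0.1578])), (np.int32(27), array([395., 207.]), array([ 0.0026, -0.1922,  0.1254])), (np.int32(19), array([477., 289.]), array([-0.2353, -0.3415,  0.0212]))]
[(np.int32(78), array([ 2., 36.]), array([-1.0511,  0.2065,  0.2639])), (np.int32(138), array([469., 167.]), array([0.1934, 0.2812, 0.1447])), (np.int32(32), array([182., 360.]), array([-0.2373, -0.3449,  0.0229]))]
```

```bash

python3 -m handwheel '[[[-0.05,0,0],[0,0,0]],[[-0.1,0,-0.15],[0,0,0]],[[-0.25,-0.1,-0.3],[0,0,0.0167]],[[-0.4,-0.2,-0.45],[0,0,0.0333]],[[-0.55,-0.3,-0.55],[0,0,0.05]]]'
python3 -m handwheel '[[[-0.15,-0.15,0],[0,0,0.0167]],[[-0.3,-0.3,0],[0,0,0.0333]],[[-0.3,-0.3,0],[0,0,0.0333]]]'
python3 -c "
from h import *
where()
for n in ('top','scene'):
    s=snapshot(n);P=cloud(s)
    print([(a,c.round(),np.r_[w2b(P[m].mean(0)),P[m].mean(0)[2]].round(4)) for m,a,c in blobs(red(s),10)])
go(.110,.012,.2,-120);go(.110,.012,.09,-120)
cv2.imwrite('pics/s3.png',cv2.resize(s['color'][170:370,220:470,::-1],None,fx=3,fy=3,interpolation=cv2.INTER_CUBIC))"
```

```text
clock: 4.83
tool_pos: [0.6418, -0.011, 0.2281]
orientation: [-179.9, 0.0, -92.9]
force: [1.7, 0.1, 0.5]
opening: 0.0003
clock: 5.08
tool_pos: [0.7077, 0.0506, 0.2245]
orientation: [-179.9, 0.0, -104.8]
force: [-0.9, -0.3, -1.3]
opening: 0.0005
t 5.08 base xy [ 0.173  -0.0186] tip z 0.2105 yaw-base -120.15 F [-0.9 -0.3 -1.3] op 0.0005
[(np.int32(115), array([392., 196.]), array([ 0.0272, -0.1921,  0.1291])), (np.int32(20), array([255., 251.]), array([-0.0073,  0.1404,  0.1307])), (np.int32(18), array([477., 290.]), array([-0.2354, -0.3411,  0.0217]))]
[(np.int32(66), array([ 2., 36.]), array([-1.0514,  0.2063,  0.2644])), (np.int32(18), array([371., 207.]), array([-0.0009,  0.1464,  0.0678])), (np.int32(218), array([333., 318.]), array([ 0.029 , -0.1954,  0.1113])), (np.int32(32), array([182., 360.]), array([-0.2375, -0.3449,  0.0227]))]
go (0.11, 0.012, 0.2, -120) shift [0.004 0.338 0.051] rows 2.0 turn [ 0.0002 -0.0001  0.0005] 1.0
go (0.11, 0.012, 0.09, -120) shift [0.003 0.337 0.601] rows 4.0 turn [ 0.0002 -0.0001  0.0005] 1.0
```

View pics/s3.png

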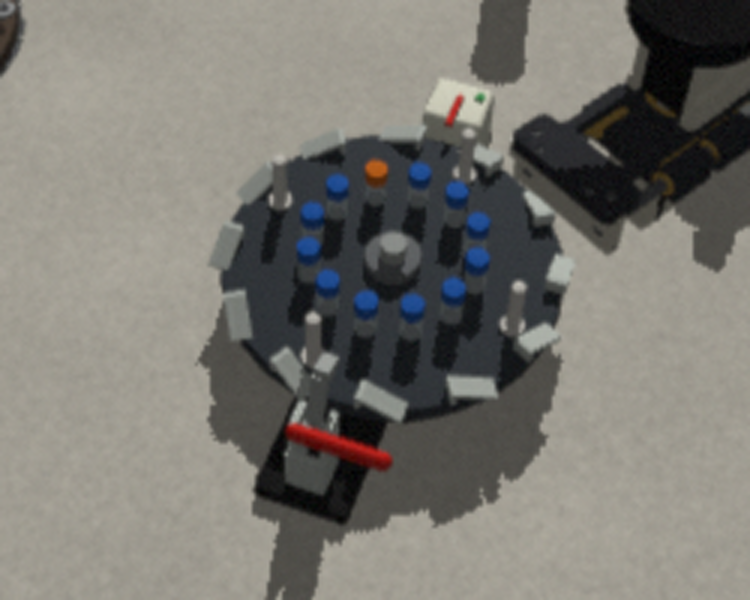

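Both views put the bar at base y ≈ -0.195, and the crop shows it resting back at (340,445), so the pawl is at its stop. Next is the peg push on peg0, whose top is at crop (518,287).

```bash

python3 -c "
from h import *
where();go(.1215,.007,.15,-120);go(.1215,.007,.085,-120)"
```

```text
t 5.18 base xy [ 0.169 -0.021] tip z 0.2101 yaw-base -119.84 F [-0.6 -0.3 -0. ] op 0.0004
go (0.1215, 0.007, 0.15, -120) shift [-0.003  0.275  0.301] rows 2.0 turn [ 0.0002 -0.0001  0.0005] 1.0
go (0.1215, 0.007, 0.085, -120) shift [-0.004  0.275  0.626] rows 4.0 turn [ 0.0002 -0.0001  0.0005] 1.0
```

```bash

python3 -m handwheel '[[[0,0.15,0.1],[0,0,0]],[[0,0.275,0.2],[0,0,0]],[[0,0.275,0.35],[0,0,0]],[[0,0.275,0.5],[0,0,0]],[[0,0.275,0.625],[0,0,0]]]'
python3 -m handwheel '[[[0,0,0],[0,0,0]],[[0,0,0],[0,0,0]]]'
python3 -m handwheel '[[[0.015,0,0],[0,0,0]],[[0.03,0,0],[0,0,0]],[[0.045,0,0],[0,0,0]],[[0.06,0,0],[0,0,0]],[[0.075,0,0],[0,0,0]]]'
python3 -m handwheel '[[[0.015,0,0],[0,0,0]],[[0.03,0,0],[0,0,0]],[[0.045,0,0],[0,0,0]],[[0.06,0,0],[0,0,0]],[[0.075,0,0],[0,0,0]]]'
python3 -m handwheel '[[[0.015,0,0],[0,0,0]],[[0.03,0,0],[0,0,0]],[[0.045,0,0],[0,0,0]],[[0.06,0,0],[0,0,0]],[[0.075,0,0],[0,0,0]]]'
python3 -c "
from h import *
where()"
python3 -m handwheel '[[[0.015,0,0],[0,0,0]],[[0.03,0,0],[0,0,0]],[[0.045,0,0],[0,0,0]],[[0.06,0,0],[0,0,0]],[[0.075,0,0],[0,0,0]]]'
python3 -c "
from h import *
where()
for n in ('top','scene'):
    s=snapshot(n);P=cloud(s);np.savez('pics/p_'+n,**s)
    for m,a,c in blobs(orange(s),10):
        q=w2b(P[m].mean(0))
        if np.hypot(*q)<.2: print(n,'orange ray at .085',w2b(ray(s,c,.085)).round(4),q.round(4))
    for m,a,c in blobs((P[...,2]>.088)&(P[...,2]<.106),8):
        q=w2b(P[m].mean(0))
        if .085<np.hypot(*q)<.12: print(n,'peg',a,q.round(4),np.hypot(*q).round(4),np.degrees(np.arctan2(q[1],q[0])).round(1))
cv2.imwrite('pics/s4.png',cv2.resize(s['color'][170:370,220:470,::-1],None,fx=3,fy=3,interpolation=cv2.INTER_CUBIC))"
```

```text
clock: 5.6
tool_pos: [0.6493, 0.0584, 0.0996]
orientation: [180.0, 0.0, -104.5]
force: [-0.4, 0.5, -0.2]
opening: 0.0005
clock: 5.77
tool_pos: [0.6499, 0.0581, 0.1001]
orientation: [179.9, -0.1, -104.6]
force: [1.0, 0.7, 0.2]
opening: 0.0001
clock: 6.18
tool_pos: [0.6478, 0.0441, 0.1015]
orientation: [-179.9, 0.1, -104.6]
force: [1.5, 1.9, 0.1]
opening: 0.0001
clock: 6.6
tool_pos: [0.6435, 0.0296, 0.1004]
orientation: [180.0, -0.0, -104.6]
force: [0.3, 0.6, 0.5]
opening: 0.0006
clock: 7.02
tool_pos: [0.6396, 0.015, 0.1004]
orientation: [180.0, -0.0, -104.6]
force: [0.1, 0.6, 0.3]
opening: 0.0003
t 7.02 base xy [ 0.0979 -0.0348] tip z 0.0864 yaw-base -119.97 F [0.1 0.6 0.3] op 0.0003
clock: 7.43
tool_pos: [0.6356, 0.0005, 0.1003]
orientation: [180.0, -0.0, -104.6]
force: [-0.5, 0.8, -0.5]
opening: 0.0005
t 7.43 base xy [ 0.0902 -0.0477] tip z 0.0863 yaw-base -119.98 F [-0.5  0.8 -0.5] op 0.0005
top orange ray at .085 [-0.0048  0.0664] [-0.0043  0.0666]
top peg 21 [0.0674 0.0824] 0.1064 50.7
top peg 17 [-0.0663 -0.0757] 0.1006 -131.2
top peg 18 [-0.0784  0.0699] 0.105 138.3
scene orange ray at .085 [-0.005   0.0594] [-0.0017  0.0474]
scene peg 25 [-0.0788  0.064 ] 0.1015 140.9
scene peg 31 [-0.0675 -0.0822] 0.1064 -129.4
scene peg 48 [ 0.0894 -0.0655] 0.1108 -36.2
```

View pics/s4.png

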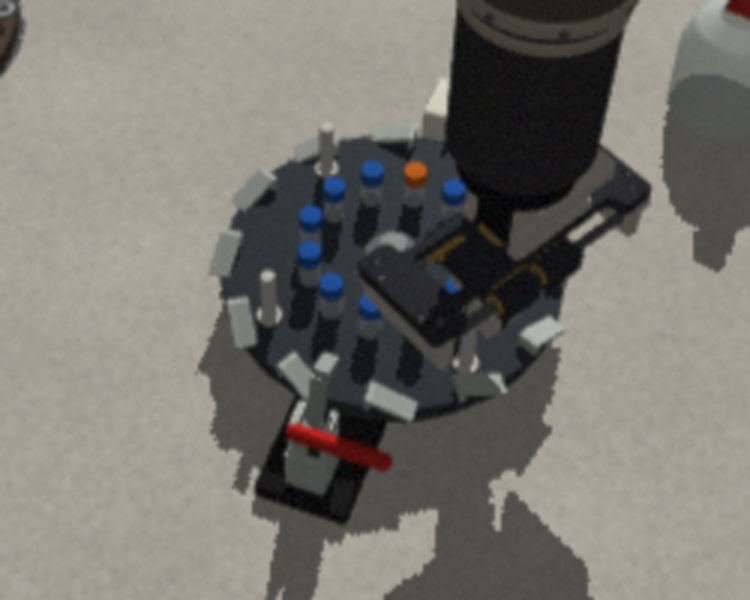

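The crop shows the orange cap at (415,173), nearly at the pointer. Pegs and cap agree on about 4.5° still to go, which is about 8 mm at the peg. I'll push 6 mm and measure again.

```bash
cat >> h.py <<'E'
def wheel(save=None):
    for n in ('top','scene'):
        s=snapshot(n);P=cloud(s);B=(P[...,:2]-C)@Ro.from_euler('z',PSI,degrees=True).as_matrix()[:2,:2];r=np.hypot(B[...,0],B[...,1])
        for m,a,c in blobs(orange(s)&(r<.1),10):
            q=w2b(ray(s,c,.086));print(n,'orange',a,q.round(4),'angle',np.degrees(np.arctan2(q[1],q[0])).round(2))
        for m,a,c in blobs(red(s)&(r>.11)&(r<.25)&(P[...,2]>.05)&(P[...,2]<.16),10):
            q=w2b(ray(s,c,.066 if a<60 else .115));print(n,'red',a,q.round(4),'angle',np.degrees(np.arctan2(q[1],q[0])).round(2))
        for m,a,c in blobs((P[...,2]>.088)&(P[...,2]<.106)&(r>.085)&(r<.12),8):
            q=w2b(ray(s,c,.098));print(n,'peg',a,q.round(4),'r',np.hypot(*q).round(4),np.degrees(np.arctan2(q[1],q[0])).round(2))
        if save: cv2.imwrite(f'pics/{save}_{n}.png',cv2.resize(s['color'][170:370,220:470,::-1],None,fx=3,fy=3,interpolation=cv2.INTER_CUBIC))
E
python3 -m handwheel '[[[0.01,0,0],[0,0,0]],[[0.02,0,0],[0,0,0]],[[0.03,0,0],[0,0,0]],[[0.03,0,0],[0,0,0]]]'
python3 -c "
from h import *
where();wheel()"
```

```text
clock: 7.87
tool_pos: [0.6343, -0.0053, 0.1004]
orientation: [180.0, -0.0, -104.6]
force: [0.2, 0.3, -0.2]
opening: 0.0006
t 7.87 base xy [ 0.0874 -0.053 ] tip z 0.0864 yaw-base -119.98 F [ 0.2  0.3 -0.2] op 0.0006
top orange 46 [-0.0011  0.067 ] angle 90.92
top red 100 [ 0.0276 -0.1947] angle -81.92
top peg 19 [0.0723 0.0784] r 0.1066 47.3
top peg 21 [-0.0708 -0.072 ] r 0.101 -134.53
top peg 18 [-0.0742  0.0744] r 0.1051 134.91
scene orange 55 [-0.0014  0.0584] angle 91.37
scene red 193 [ 0.0283 -0.1984] angle -81.88
scene peg 27 [-0.0747  0.0668] r 0.1002 138.19
scene peg 31 [-0.0707 -0.0798] r 0.1066 -131.55
scene peg 42 [ 0.0861 -0.0722] r 0.1124 -39.98
```

```bash

python3 -m handwheel '[[[0.006,0,0],[0,0,0]],[[0.012,0,0],[0,0,0]],[[0.012,0,0],[0,0,0]],[[0.012,0,0],[0,0,0]]]'
python3 -m handwheel '[[[-0.02,0,0],[0,0,0]],[[-0.06,0,0],[0,0,0]],[[-0.1,0,-0.1],[0,0,0]],[[-0.1,0,-0.3],[0,0,0]],[[-0.1,0,-0.5],[0,0,0]]]'
python3 -m handwheel '[[[0,-0.2,-0.1],[0,0,0]],[[0,-0.4,-0.1],[0,0,0]],[[0,-0.6,-0.1],[0,0,0]],[[0,-0.8,-0.1],[0,0,0]],[[0,-0.8,-0.1],[0,0,0]]]'
python3 -c "
from h import *
where();wheel('w5')
go(.037,-.25,.2,-90)"
```

```text
clock: 8.3
tool_pos: [0.6338, -0.0074, 0.1004]
orientation: [180.0, -0.0, -104.6]
force: [-0.7, -0.3, 0.7]
opening: 0.0002
clock: 8.72
tool_pos: [0.6381, 0.0129, 0.2001]
orientation: [179.8, -0.1, -104.5]
force: [1.7, 0.1, 0.6]
opening: 0.0002
clock: 9.13
tool_pos: [0.7984, -0.0296, 0.2152]
orientation: [179.8, -0.1, -104.7]
force: [-2.7, -0.5, -4.0]
opening: 0.0006
t 9.13 base xy [ 0.2391 -0.12  ] tip z 0.2012 yaw-base -120.06 F [-2.7 -0.5 -4. ] op 0.0006
top orange 48 [0.0007 0.0665] angle 89.43
top red 114 [ 0.0296 -0.1944] angle -81.36
top peg 18 [ 0.0743 -0.0699] r 0.102 -43.22
top peg 18 [-0.0727 -0.0702] r 0.1011 -136.01
scene orange 51 [-0.      0.0584] angle 90.02
scene red 18 [-0.0013  0.148 ] angle 90.5
scene red 203 [ 0.0294 -0.1981] angle -81.55
scene peg 27 [-0.0737  0.0684] r 0.1005 137.12
scene peg 31 [0.0733 0.0695] r 0.101 43.5
scene peg 31 [-0.0735 -0.078 ] r 0.1072 -133.27
scene peg 33 [ 0.0735 -0.0775] r 0.1068 -46.52
go (0.037, -0.25, 0.2, -90) shift [1.07  0.529 0.019] rows 6.0 turn [ 0.0006 -0.0001 -0.0834] 5.0
```

All four pegs in the scene view put the wheel within 0.3° of one notch back, and the orange cap and pointer line up to about 0.5°. Now I'll go to the outer side of the bar.

```bash

python3 -m handwheel '[[[0.17,0.09,0],[0,0,-0.0167]],[[0.34,0.18,0],[0,0,-0.0334]],[[0.51,0.27,0],[0,0,-0.05]],[[0.68,0.36,0],[0,0,-0.0667]],[[0.85,0.44,0],[0,0,-0.0834]]]'
python3 -m handwheel '[[[0,0,0],[0,0,0]],[[0,0,0],[0,0,0]],[[0,0,0],[0,0,0]]]'
python3 -c "
from h import *
where();go(.037,-.25,.2,-90);go(.037,-.25,.104,-90)"
```

```text
clock: 9.65
tool_pos: [0.6637, -0.1706, 0.2218]
orientation: [-179.9, -0.0, -74.2]
force: [1.0, -1.4, -0.2]
opening: 0.0003
clock: 9.9
tool_pos: [0.6656, -0.1701, 0.2218]
orientation: [-179.9, -0.0, -74.6]
force: [0.1, 0.1, 0.4]
opening: 0.0005
t 9.9 base xy [ 0.0738 -0.2202] tip z 0.2078 yaw-base -90.0 F [0.1 0.1 0.4] op 0.0005
go (0.037, -0.25, 0.2, -90) shift [0.149 0.184 0.039] rows 2.0 turn [-0.0003 -0.0001 -0.    ] 1.0
go (0.037, -0.25, 0.104, -90) shift [0.149 0.185 0.519] rows 3.0 turn [-0.0003 -0.0001 -0.    ] 1.0
```

View pics/w5_scene.png

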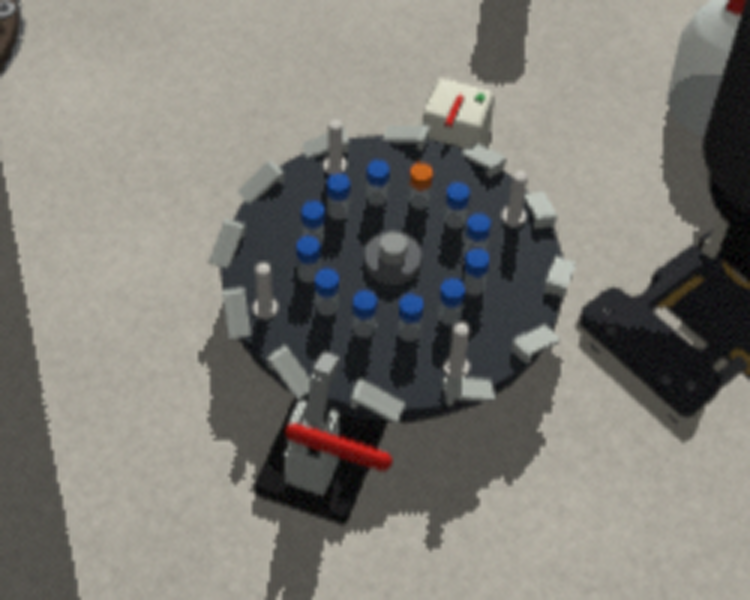

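The orange cap at crop (421,175) lines up with the pointer at (455,110), and the pawl is still back. I'll lower the finger and push the bar inward.

```bash

python3 -m handwheel '[[[0.15,0.1,0],[0,0,0]],[[0.15,0.185,0.15],[0,0,0]],[[0.15,0.185,0.3],[0,0,0]],[[0.15,0.185,0.45],[0,0,0]],[[0.15,0.185,0.52],[0,0,0]]]'
python3 -m handwheel '[[[0,0,0],[0,0,0]],[[0,0,0],[0,0,0]]]'
python3 -m handwheel '[[[-0.02,0,0],[0,0,0]],[[-0.04,0,0],[0,0,0]],[[-0.06,0,0],[0,0,0]],[[-0.08,0,0],[0,0,0]],[[-0.1,0,0],[0,0,0]]]'
python3 -m handwheel '[[[-0.015,0,0],[0,0,0]],[[-0.03,0,0],[0,0,0]],[[-0.045,0,0],[0,0,0]],[[-0.06,0,0],[0,0,0]],[[-0.075,0,0],[0,0,0]]]'
python3 -m handwheel '[[[-0.015,0,0],[0,0,0]],[[-0.03,0,0],[0,0,0]],[[-0.045,0,0],[0,0,0]],[[-0.06,0,0],[0,0,0]],[[-0.075,0,0],[0,0,0]]]'
python3 -c "
from h import *
where();wheel()"
```

```text
clock: 10.32
tool_pos: [0.6367, -0.2077, 0.1126]
orientation: [179.8, 0.1, -74.6]
force: [-0.7, 0.9, 0.4]
opening: 0.0003
clock: 10.48
tool_pos: [0.6386, -0.2083, 0.116]
orientation: [179.9, 0.0, -74.5]
force: [0.5, 0.4, 1.2]
opening: 0.0006
clock: 10.9
tool_pos: [0.633, -0.1895, 0.1173]
orientation: [-179.9, -0.0, -74.5]
force: [0.3, 0.1, 0.5]
opening: 0.0002
clock: 11.32
tool_pos: [0.6289, -0.1757, 0.1166]
orientation: [-180.0, -0.0, -74.5]
force: [0.7, -1.3, 1.4]
opening: 0.0005
clock: 11.73
tool_pos: [0.6246, -0.1609, 0.1163]
orientation: [180.0, 0.0, -74.6]
force: [-0.4, 0.3, 1.0]
opening: 0.0005
t 11.73 base xy [ 0.0367 -0.2004] tip z 0.1023 yaw-base -89.95 F [-0.4  0.3  1. ] op 0.0005
top red 21 [ 0.0103 -0.1839] angle -86.79
top red 20 [0.0012 0.1486] angle 89.54
top peg 14 [ 0.0747 -0.0687] r 0.1015 -42.63
top peg 10 [ 0.0014 -0.1176] r 0.1176 -89.33
top peg 17 [-0.0725 -0.0705] r 0.1011 -135.81
scene peg 29 [0.073  0.0702] r 0.1013 43.87
scene peg 18 [-0.0752 -0.0784] r 0.1086 -133.82
scene peg 32 [ 0.0733 -0.0772] r 0.1065 -46.48
```

```bash

python3 -m handwheel '[[[-0.015,0,0],[0,0,0]],[[-0.03,0,0],[0,0,0]],[[-0.045,0,0],[0,0,0]],[[-0.06,0,0],[0,0,0]],[[-0.075,0,0],[0,0,0]]]'
python3 -m handwheel '[[[-0.015,0,0],[0,0,0]],[[-0.03,0,0],[0,0,0]],[[-0.03,0,0],[0,0,0]],[[-0.03,0,0],[0,0,0]],[[-0.03,0,0],[0,0,0]]]'
python3 -m handwheel '[[[0.05,0,0],[0,0,0]],[[0.12,0,0],[0,0,0]],[[0.15,0,-0.15],[0,0,0]],[[0.15,0,-0.35],[0,0,0]],[[0.15,0,-0.5],[0,0,0]]]'
python3 -m handwheel '[[[0.1,-0.2,0],[0,0,0]],[[0.1,-0.4,0],[0,0,0]],[[0.1,-0.6,0],[0,0,0]],[[0.1,-0.8,0],[0,0,0]],[[0.1,-0.8,0],[0,0,0]]]'
python3 -c "
from h import *
where();wheel('w6')"
```

```text
clock: 12.25
tool_pos: [0.6207, -0.1464, 0.1164]
orientation: [180.0, 0.0, -74.5]
force: [-0.1, -0.7, -0.0]
opening: 0.0003
clock: 12.67
tool_pos: [0.6192, -0.141, 0.1165]
orientation: [-180.0, -0.0, -74.5]
force: [0.1, 0.7, -0.1]
opening: 0.0004
clock: 13.08
tool_pos: [0.6277, -0.1719, 0.2185]
orientation: [180.0, -0.1, -74.6]
force: [1.0, 0.5, 1.4]
opening: 0.0008
clock: 13.5
tool_pos: [0.7915, -0.1461, 0.2115]
orientation: [179.8, 0.0, -74.5]
force: [-1.6, 0.7, -3.2]
opening: 0.0005
t 13.5 base xy [ 0.2015 -0.2305] tip z 0.1975 yaw-base -89.9 F [-1.6  0.7 -3.2] op 0.0005
top red 142 [ 0.0319 -0.1299] angle -76.22
top peg 12 [ 0.074  -0.0714] r 0.1029 -43.97
top peg 17 [-0.0725 -0.0705] r 0.1011 -135.81
scene orange 49 [-0.      0.0584] angle 90.02
scene red 18 [-0.0013  0.148 ] angle 90.5
scene red 191 [ 0.0288 -0.1334] angle -77.82
scene peg 25 [-0.074   0.0689] r 0.1012 137.04
scene peg 30 [0.0731 0.0698] r 0.1011 43.66
scene peg 29 [-0.0734 -0.0775] r 0.1067 -133.43
scene peg 31 [ 0.0731 -0.0771] r 0.1062 -46.49
```

View pics/w6_scene.png

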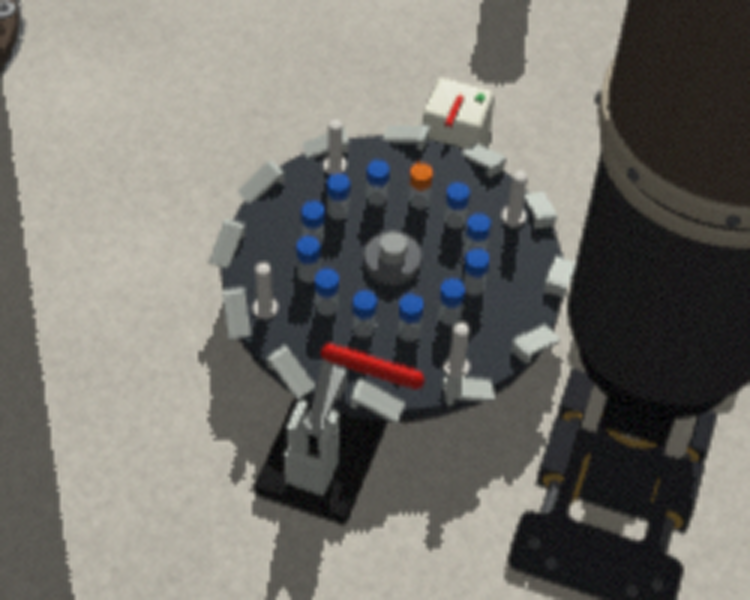

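```bash
python3 - <<'E'
from h import *
for n in ("top","scene"):
    a=dict(np.load(f"pics/{n}0.npz"));s=snapshot(n)
    for nm,f in (("red",red),):
        for t,q in (("before",a),("now",s)):
            print(n,t,[(int(k),c.round(1).tolist()) for m,k,c in blobs(f(q),15)])
    Pa,Pb=cloud(a)[...,2],cloud(s)[...,2]
    t=(((Pa>.015)&(Pa<.2))!=((Pb>.015)&(Pb<.2)))
    print("changed blobs",[(int(k),c.round().tolist()) for m,k,c in blobs(t,25)])
where();close_job()
E
```

```text
top before [(149, [164.7, 185.7]), (140, [364.5, 202.9]), (19, [255.1, 251.3])]
top now [(157, [165.1, 185.7]), (145, [364.6, 203.1]), (18, [477.0, 289.5])]
changed blobs [(1978, [108.0, 108.0]), (33, [142.0, 99.0]), (7404, [303.0, 237.0]), (27, [374.0, 208.0]), (64, [385.0, 226.0]), (31, [314.0, 425.0]), (41, [358.0, 428.0]), (39, [297.0, 429.0]), (1607, [327.0, 449.0])]
scene before [(136, [469.1, 166.8]), (18, [370.8, 206.9]), (196, [343.7, 291.0]), (33, [181.6, 360.3])]
scene now [(77, [2.3, 35.8]), (18, [370.8, 206.9]), (213, [343.9, 291.4]), (33, [181.7, 360.2])]
changed blobs [(2639, [116.0, 40.0]), (523, [343.0, 13.0]), (94, [370.0, 17.0]), (3184, [480.0, 53.0]), (1631, [556.0, 89.0]), (1801, [167.0, 135.0]), (1460, [463.0, 189.0]), (897, [580.0, 195.0]), (27, [141.0, 182.0]), (126, [549.0, 201.0]), (32, [181.0, 204.0]), (124, [571.0, 215.0]), (53, [561.0, 213.0]), (40, [338.0, 314.0]), (83, [335.0, 328.0]), (31, [311.0, 324.0]), (58, [319.0, 334.0])]
t 13.7 base xy [ 0.1962 -0.2307] tip z 0.2019 yaw-base -89.99 F [-0.1 -0.2  0.8] op 0.0004
the job is handed in; nothing more can be done
```

The job is done and handed in at 13.7 s on the robot's clock. I flipped the pawl back with the closed fingertips, pushed peg0 clockwise until the wheel was one notch back, and tipped the pawl shut. The contact pushes never read more than about 2.5 N.

- **Wheel:** all four pegs put it within about 0.3° of one notch back. The orange cap and the red pointer line up to about 0.5°.
- **Pawl:** the red bar is back within 0.5 pixel of its original closed position in both views, so the nose should be down in the notch. I did not see the nose itself up close.
- **Clear of everything:** the gripper finished with its tips about 0.2 m up, touching nothing.
- **Other things on the bench:** the bottle's stopper and the colour-chart dispenser show no shift beyond 0.5 pixel. For the canister and tube rack I relied on the height comparison below. I planned the path to clear them but did not compare them closely.

Two checks disagreed or were inconclusive:
- **Peg push distance:** my geometry said about 2° less than the cameras did partway through the push, so I went by the cameras.
- **Height comparison:** comparing heights before and after, over the whole image, also picked up the arm's own movement and other parts of the image I did not trace. It could not confirm that nothing else moved.

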